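# Clear the torch off the meter stand and put the fallen meter back

## Robot

A 6-joint arm with a two-finger parallel gripper is mounted at the origin on the work surface. World frame = base frame: x ahead of the robot, y to its left, z up, the work surface at z = 0. Lengths are in mm, angles in rad, forces in N, time in s.
With the tool pointing down it reaches from about 350 to 875 mm from the base axis. Payload 4.2 kg.
Tool frame: the origin (TCP) lies midway between the tips of the shut fingers; the grasp point (between the pads) lies 19 mm behind it; z points along the fingers, y is the line along which they close (so a half turn about z gives the same grasp; the last joint's range is limited). The gripper opens to 87 mm and grips with 3 to 60 N. Pads are 19 mm wide; open, the fingers measure 117 mm over their backs; the gripper's body (75 mm by 190 mm) begins 51 mm behind the grasp point.
Start: joints at [-1.025, 0.385, 0.008, 0, -1.194, -0.259], TCP at [176.819, -599.445, 222.55] pointing down, gripper open.
Joint ranges: [-3.14, 3.14], [-1.21, 2.06], [-1.07, 1.41], [-3.16, 2.05], [-2.99, -0.16], [-3.1, 3.1]. Speed limits (rad/s): [2.79, 2.79, 3.14, 3.14, 3.14, 3.14].

## Interface

Orientations are given as [roll, pitch, yaw] about the fixed x, y, z axes, in that order (R = Rz(yaw) Ry(pitch) Rx(roll)).
In Python, from workcell import r, optics, models gives the robot as it stands.
- The arm moves only by the tool carry_out, never from a script. Its argument "plan" is a list of rows, each a list of 7 numbers: the turn, a rotation vector about the tool's x, y, z normalised to -1 to 1, where 1 is 180 degrees, then the shift along the tool's x, y, z normalised to -1 to 1, where 1 is 500 mm, then the opening, from -1 (shut) to 1 (fully open). In form: [[wx, wy, wz, x, y, z, gripper], ...]. A call has 1 to 5 rows; each row is the pose to reach, as a shift and turn from the pose commanded when the call began, along the tool's axes at that moment, turning the shorter way round; what a row does not reach only later rows make up. A row lasts 1/10 s, in which the tool goes at most 50 mm and 8.59 degrees, less where a joint would pass 70% of its speed; a pose out of reach is approached as far as the arm can. A call with a number of a shift or a turn outside -1 to 1 is refused whole. A call with a gripper value outside its range is refused whole. The fingers move at their own pace and stop on an object; the grip force is fixed at half the most. Time passes only in rows, so rows that repeat a pose let the fingers close. It gives the time, the measured TCP pose, the force, the opening and the grip force at its end, in the units of the state.
- r.sense(): the state, without advancing time (a new reading comes with each control period).
- optics.read_camera(name): name is "scene" or "side" or "wrist"; returns (picture, depth): 400x640x3 uint8, red, green, blue; 400x640 float32, mm along the optical axis (not along the pixel's ray), 0 where there is no reading.
- optics.camera_info(name): a dict with "fx", "fy", "cx", "cy" (pixels), "rvec" (rotation vector, rad) and "tvec" (3), from world to camera coordinates, as OpenCV has them; the wrist camera has in their place "T_tool_cam" (4x4, takes a point from camera to tool coordinates, whose origin is the TCP and whose axes are the flange's). Camera axes: x right, y down, z forward; pixel columns grow to the right and rows downward; lengths in mm; the calibration is good to about 2 mm. A picture is of the moment at which its call begins: read the wrist's pose just before it. camera_info takes no time and is no camera call.
- r.job_done(): hands the job in; it is judged then, once.
Trained networks look in the newest picture that a camera, given by its name, has taken for a name from the list of things; names that differ only in an ending like _2 or _b are one class to them, and where a whole thing is asked for, a point or a joint stands for the part that bears it (a point fixed in the world has none). Each returns a list of dicts, best first, with "conf" (0 to 1); they miss things now and then, are a little off and sometimes report something else, mostly with a low value. They report only what shows in the picture. A call takes as long as a camera call. They do not tell look-alikes from the thing itself.
- models.search_frame(label, camera): "point" ([row, column] as shares, 0 to 1, of the picture: columns of its width, rows of its height, amid what is visible of it).
- models.trace(label, camera): "mask" (400x640 bool, what is visible of it) and "point" ([row, column] as shares, 0 to 1, of the picture: columns of its width, rows of its height, amid what is visible of it).
- models.place_of(label, camera): "point" ([row, column] as shares, 0 to 1, of the picture: columns of its width, rows of its height: a listed point, or the origin of a listed thing).
The state is a dict: "clock": time; "joint_pos": joint angles; "qd": joint speeds; "tau": joint torques, N m; "position": TCP position; "ee_rot": TCP orientation; "contact_force": force on the tool from outside, world axes, zero at the start; "moment": the same for the moment, N m; "width": opening from 0.0 (shut) to 1.0 (fully open); "gripper_force": force on a finger pad.
Only numpy, scipy, OpenCV 4.12 (cv2) and the standard library are available. Lean on these libraries where they do the work, as an engineer would, in place of code of your own. Each camera call takes 0.05 s, during which the arm holds its last target. There are 200 camera calls.

## Task

A torch has been left in the handheld meter's stand, and the meter lies on its back on the bench. First take the torch out and set it down in the open grey bin without dropping it; then stand the meter upright on the bare bench and let go. Then pick it up afresh and lower it gently into the stand, fully down and upright, screen facing the stand's low front lip, leaving the reel, circuit board and screwdriver where they are.

Things in the scene. Friction and masses are not known exactly. Their poses are not given: they have to be found in the camera images.
- meter: Loose grey handheld meter, a flat-sided box 140 mm tall (its z), 62 wide (y), 40 thick (x), about 260 g, mass centred. Screen, round dial and sockets on its front (-x face). Origin: centre of its 62 x 40 mm foot face; z from foot to top. Starts lying on its back, screen up, top pointing roughly to the robot's left (+y): its x axis points down, its origin is 20 mm above the bench.
- meter_screen (a point): Centre of the meter's screen, on the front face: 20 mm in front of the meter's mid-plane (-x of the meter) and 112 mm above its foot.
- stand: Fixed meter stand, black base, aluminium walls. Origin: centre of its underside on the bench; z up; front (low lip) is -x. Base 94 mm (x) by 106 (y), 10 thick. Side walls at y = +-37 to +-45 mm rise to 110 mm above the bench, back wall (x = 27 to 33 mm) to 60, front lip (x = -33 to -27) to 22. The meter goes in with its x, y, z along the stand's.
- stand_pocket (a point): Centre of the stand's pocket floor, 10 mm above the bench. The pocket is 54 mm in x and 74 mm in y. The side walls leave only 6 mm beside the meter: in the pocket it can be held below 110 mm only by its front and back faces.
- torch: Black torch, 130 mm long, about 160 g, standing lens down on the pocket floor of the stand. Head 44 mm diameter over the first 30 mm, tapering to a 30 mm diameter barrel from 45 mm up to the tail at 130 mm. Origin: centre of the lens face; z runs from lens to tail. Loose.
- torch_center (a point): Point on the torch's axis at mid-length, 65 mm from the lens face.
- bin: Fixed open grey plastic bin, 150 x 150 mm outside, 70 mm tall, walls and floor 5 mm thick. Origin: centre of its underside; z up. It stands on the other side of the robot's midline from the stand.
- reel: Bystander: white plastic component reel lying flat, 124 mm diameter, 13 mm thick. Origin: centre of its underside. Loose.
- board: Bystander: small green circuit board with parts on it, 50 x 70 mm, 18 mm tall in all. Origin: centre of its underside. Loose.
- driver: Bystander: screwdriver with black handle lying on the bench, 160 mm long along its x (handle to -x). Origin: under its middle. Loose.
Mind the look-alikes: they are no part of the job. Leave any yellow look-alike of the meter alone.

How it is judged:
By the outcome, as a careful person would: the job done as asked, in the order asked, and still so for the second after the job is handed in, with the robot touching nothing.
It also fails if it takes over 72 s, if anything falls off the work surface, if the arm or the gripper's body presses on something with over 40 N, if the wrist force passes 120 N, or if a joint passes its speed limit or range.

## Working session

There is one attempt and no reset: what is moved stays moved. The work goes in short steps, Python scripts to look and compute and a tool call to move; the robot and the scene stay as the last step left them, time stands still between calls to the robot, and variables do not carry over. Pictures are saved under pics/ and viewed, at most 10 in all, crops included, and the job is handed in when it is done.

Besides the shell and the picture viewer there is one more tool, called after "Emit:" as name(argument=value, ...), one argument or row to a line, values as JSON. carry_out: Moves the arm, as the interface text tells. Scaled input: -1 to 1 covers 500 mm each way for a shift and 180 degrees each way for a turn. Its arguments: {"type":"object","properties":{"plan":{"type":"array","items":{"type":"array","items":{"type":"number","minimum":-1,"maximum":1}}}},"required":["plan"]}

```bash
ls; mkdir -p pics; cat > h.py <<'E'
import numpy as np, cv2
from scipy.spatial.transform import Rotation as R
from workcell import r, optics, models
def cam(name):
    s=r.sense(); img,d=optics.read_camera(name); c=optics.camera_info(name)
    if name=="wrist":
        T=np.eye(4);T[:3,:3]=R.from_euler('xyz',s['ee_rot']).as_matrix();T[:3,3]=s['position']
        W=T@np.array(c['T_tool_cam'])
    else:
        T=np.eye(4);T[:3,:3]=R.from_rotvec(np.ravel(c['rvec'])).as_matrix();T[:3,3]=np.ravel(c['tvec']);W=np.linalg.inv(T)
    v,u=np.mgrid[0:400,0:640]
    P=np.stack([(u-c['cx'])/c['fx']*d,(v-c['cy'])/c['fy']*d,d],-1)@W[:3,:3].T+W[:3,3]
    P[d==0]=np.nan
    return img,d,P
def save(n,img): cv2.imwrite('pics/'+n+'.png',img[...,::-1])
E
python3 - <<'E'
from h import *
np.set_printoptions(precision=1,suppress=True)
s=r.sense();print(s['position'],s['ee_rot'],s['width'],s['clock'])
im={}
for c in ['scene','side']:
    img,d,P=cam(c); im[c]=img
    np.savez('/tmp/%s.npz'%c,img=img,P=P)
    for n in ['meter','stand','torch','bin','reel','board','driver']:
        for k in models.trace(n,c)[:3]:
            m=k['mask'];q=P[m];q=q[~np.isnan(q[:,0])]
            if len(q): print(c,n,round(k['conf'],2),np.array(k['point'])*[400,640],m.sum(),'med',np.median(q,0),'lo',np.percentile(q,3,axis=0),'hi',np.percentile(q,97,axis=0))
save('both',cv2.resize(np.vstack([im['scene'],im['side']]),(800,1000))[:, :] if 0 else im['scene']); save('side',im['side'])
E
```

```text
pics
[ 176.6 -598.9  221.5] [ 3.1 -0.  -2.9] 1.000406285070445 0.0
scene meter 0.9 [339.5 332.4] 3000 med [ 740.8 -292.8   41.6] lo [ 681.9 -344.6   12.7] hi [ 789.8 -225.4   44.3]
scene meter 0.7 [210.1 324.6] 1524 med [585.6  -5.1  41.4] lo [540.4 -58.7   7.2] hi [619.3  73.2  44.8]
scene stand 0.73 [300.8 198.6] 3026 med [ 488.2 -343.1   44.5] lo [ 437.7 -379.5    7.1] hi [ 510.8 -284.9  111.3]
scene torch 0.56 [279.8 187. ] 772 med [ 476.3 -340.5  108.2] lo [ 458.9 -349.2   49.4] hi [ 481.  -323.9  142.9]
scene bin 0.84 [141.5 349.8] 2165 med [506.3 320.9  39.5] lo [427.6 256.6   6.4] hi [592.1 430.3  72.8]
scene reel 0.84 [207.5 405.8] 1402 med [751.5 129.7  15.1] lo [696.1  80.1   3.1] hi [803.1 194.8  17.5]
scene reel 0.49 [215.5 230.6] 334 med [372.1 -99.8  22.5] lo [ 358.5 -140.2   11.2] hi [378.5  -8.4  28.6]
scene reel 0.46 [280.4 187.7] 872 med [ 476.  -340.   104.3] lo [ 455.7 -349.4   44.6] hi [ 481.8 -320.8  142.9]
scene board 0.63 [302.1 199.3] 3042 med [ 488.1 -342.1   44.7] lo [ 437.4 -379.3    7. ] hi [ 510.7 -284.   111.3]
scene board 0.56 [269.1 362.1] 732 med [7
[... 677 characters left out ...]
.1   40.8] lo [ 416.9 -375.2    2.3] hi [ 501.5 -277.9  110.8]
side torch 0.62 [134.1 424.2] 206 med [ 458.4 -326.3  120.6] lo [ 448.4 -351.4   84. ] hi [ 472.6 -320.2  143.1]
side bin 0.9 [320.1 257.8] 5764 med [512.8 343.6   7.9] lo [421.2 263.1   2.6] hi [587.4 426.6  71.3]
side reel 0.74 [214. 248.] 1299 med [742.5 139.6  13.6] lo [690.3  83.6   2.3] hi [798.3 192.   16.7]
side board 0.74 [170.2 308.6] 274 med [719.  -86.2   8.7] lo [ 691.5 -125.8    3.8] hi [750.  -59.6  19.8]
side driver 0.84 [221.4 407.1] 272 med [361.9 -91.3  23. ] lo [ 349.4 -137.3   11.5] hi [374.  -32.1  28.3]
side driver 0.19 [321.4 259.2] 5728 med [513.3 344.2   8.1] lo [421.  263.5   2.9] hi [587.5 427.   71.4]
```

View pics/both.png

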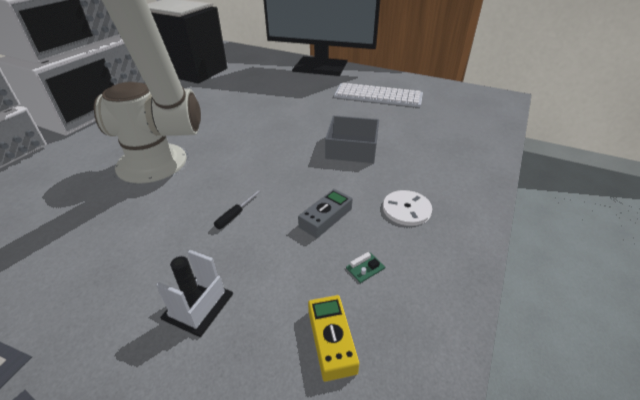

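View pics/side.png

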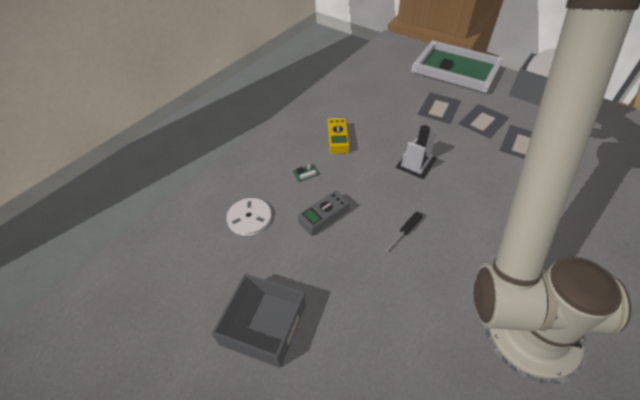

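Scene: the grey meter is at about (325,210), screen end to the upper right. The torch stands in the stand at about (190,290), the bin is at (352,140), and the yellow look-alike is at (332,335). Side: grey meter at (325,213), stand at (418,160), bin at (260,320). Next I'll fit the poses.

```bash
python3 - <<'E'
from h import *
np.set_printoptions(precision=1,suppress=True)
def px(k): return tuple(int(v) for v in np.array(k['point'])*[399,639])
def rect(q): 
    (c,s,a)=cv2.minAreaRect(q[:,:2].astype(np.float32)); return np.round(c,1),np.round(s,1),round(a,1),len(q)
for c in ['scene','side']:
    img,d,P=cam(c)
    def pts(n,i=0,near=None):
        for k in models.trace(n,c):
            q=P[k['mask']];q=q[~np.isnan(q[:,0])]
            if near is None or np.hypot(*(np.median(q,0)[:2]-near))<60: return q
    q=pts('meter',near=[575,5]); t=q[q[:,2]>38];print(c,'meter top',rect(t),np.median(t[:,2]))
    for k in models.place_of('meter_screen',c)[:3]: print(' screen',round(k['conf'],2),P[px(k)])
    for k in models.place_of('meter',c)[:3]: print(' meter org',round(k['conf'],2),P[px(k)])
    q=pts('stand')
    # all points around the stand
    A=P.reshape(-1,3);A=A[~np.isnan(A[:,0])]
    A=A[(np.hypot(A[:,0]-465,A[:,1]+333)<90)]
    for lo,hi in [(6,14),(50,70),(90,109),(104,116),(125,150)]:
        t=A[(A[:,2]>lo)&(A[:,2]<hi)]
        if len(t)>4: print(' stand z',lo,hi,rect(t),t.mean(0))
    for n in ['stand','stand_pocket','torch','torch_center','bin']:
        for k in models.place_of(n,c)[:1]: print(' ',n,round(k['conf'],2),k['point'],P[px(k)])
    A=P.reshape(-1,3);A=A[~np.isnan(A[:,0])];A=A[(np.hypot(A[:,0]-507,A[:,1]-343)<130)]
    t=A[(A[:,2]>66)&(A[:,2]<80)];print(' bin rim',rect(t),np.median(t[:,2]))
    np.savez('/tmp/%s.npz'%c,img=img,P=P)
    if c=='scene':a=cv2.resize(img[230:340,140:250],(400,400),interpolation=2)
    else:b=cv2.resize(img[110:190,380:460],(400,400),interpolation=2)
save('stand',np.hstack([a,b]))
E
```

```text
scene meter top (array([578.1,  11.7]), array([139.3,  62.2]), 76.6, 978) 42.39017076712565
 screen 0.87 [ 703.9 -242.7   42. ]
 screen 0.76 [577.9  49.5  42.9]
 meter org 0.76 [554.8 -50.9  22.6]
 meter org 0.65 [ 774.2 -333.1   10.8]
 stand z 6 14 (array([ 464.8, -328.7]), array([ 96., 106.]), 2.8, 756) [ 487.1 -342.9   11.1]
 stand z 50 70 (array([ 468.6, -328.5]), array([60.4, 90.6]), 2.4, 685) [ 481.  -332.8   59.3]
 stand z 90 109 (array([ 465., -329.]), array([54.8, 90.6]), 3.2, 436) [ 470.6 -334.7   99.6]
 stand z 104 116 (array([ 465.3, -329.1]), array([53.3, 90.7]), 2.5, 396) [ 468.6 -335.2  110.1]
 stand z 125 150 (array([ 466.6, -335.1]), array([29.2, 29.3]), 31.5, 295) [ 469.7 -337.1  138.3]
  stand 0.67 [0.7678, 0.3078] [ 499.2 -355.3   60.3]
  stand_pocket 0.91 [0.756, 0.3072] [ 493.2 -347.8   62. ]
  torch 0.75 [0.7647, 0.3092] [ 498.4 -352.2   58.8]
  torch_center 0.86 [0.71, 0.2923] [ 475.8 -342.4   97.9]
  bin 0.86 [0.3713, 0.5445] [521.4 273.1  45.4]
 bin rim (array([508. , 346.7]), array([149.4, 157.5]), 16.5, 362) 71.48776727753602
side meter top (array([574.1, 
[... 337 characters left out ...]
3]), array([60.4, 90.8]), 3.0, 153) [ 460.8 -313.2   59.7]
 stand z 90 109 (array([ 461.1, -327.9]), array([54.3, 90.3]), 3.5, 183) [ 456.3 -315.2  100.1]
 stand z 104 116 (array([ 461.7, -328.9]), array([52.8, 92.7]), 2.8, 118) [ 457.4 -313.4  109.5]
 stand z 125 150 (array([ 462.3, -334.6]), array([28.8, 28.3]), 8.9, 99) [ 460.9 -331.1  137.2]
  stand 0.72 [0.4055, 0.6492] [ 456.  -286.4   49.4]
  stand_pocket 0.78 [0.401, 0.65] [ 454.  -285.3   59.8]
  torch 0.76 [0.4035, 0.6497] [ 453.7 -286.4   54.9]
  torch_center 0.59 [0.3535, 0.6566] [ 467.3 -323.3   96.7]
  bin 0.7 [0.812, 0.4114] [509.8 345.6   5. ]
 bin rim (array([506.1, 343.9]), array([151.6, 151.4]), 16.3, 768) 70.3557458232944
```

View pics/stand.png

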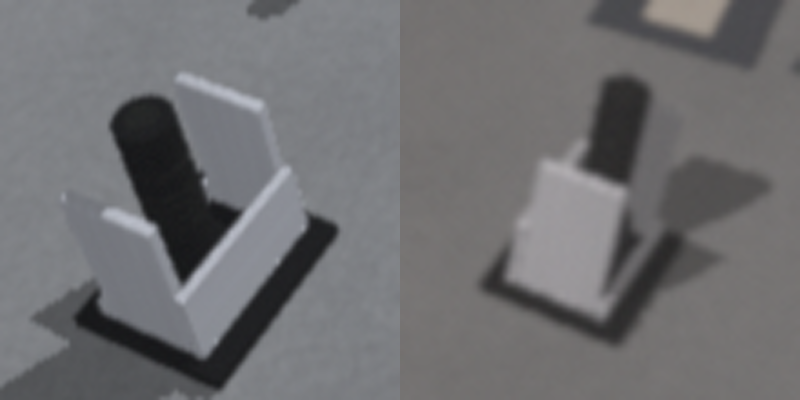

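The scene crop shows the back wall on the stand's far (+x) side, so its yaw is about +2.9° at (463,-329). The torch tail is at (463.5,-335,140). Both cameras agree on the sizes; the fits differ by about ±2 mm in x, so I'll average them. Next is a move planner.

```bash
cat > plan.py <<'E'
# plan(wps): wps = [(pos, Rot, grip, rows)]; prints chunks of relative rows (<=5) from present pose
from h import *
def down(deg): return R.from_euler('xyz',[180,0,deg],degrees=True)
def tool(y,z): y=np.array(y,float);z=np.array(z,float);y/=np.linalg.norm(y);z/=np.linalg.norm(z);return R.from_matrix(np.stack([np.cross(y,z),y,z],1))
def plan(wps,p=None,o=None):
    s=r.sense(); print('t',round(s['clock'],2),'pos',np.round(s['position'],1),'rot',np.round(np.degrees(s['ee_rot']),1),'q',np.round(s['joint_pos'],2))
    p=np.array(s['position']) if p is None else np.array(p,float); o=R.from_euler('xyz',s['ee_rot']) if o is None else o
    for pos,rot,g,n in wps:
        need=max(np.linalg.norm(np.array(pos)-p)/50,np.degrees((o.inv()*rot).magnitude())/8.59)
        n=max(n,int(np.ceil(need+.3))); left=n; k=0
        while left>0:
            m=min(5,left); f=m/left
            rv=(o.inv()*rot).as_rotvec()*f/np.pi; sh=o.inv().apply(np.array(pos)-p)*f/500
            row=np.round(np.r_[rv,sh],4); left-=m
            print('  %d rows ->'%m,row.tolist()+[g])
            p=p+o.apply(row[3:]*500); o=o*R.from_rotvec(row[:3]*np.pi)
E
python3 - <<'E'
from plan import *
D=down(-87.1)
plan([((463.5,-334.8,230),D,1,0),((463.5,-334.8,86),D,1,5)],p=[176.8,-599.4,222.5])
E
```

```text
t 1.8 pos [ 176.8 -599.4  222.5] rot [ 180.     0.  -163.6] q [-1.03  0.38  0.01 -0.   -1.19 -0.26]
  5 rows -> [0.0, 0.0, -0.2124, -0.3498, 0.1727, -0.0075, 1]
  5 rows -> [0.0, 0.0, -0.2124, -0.3817, -0.0809, -0.0075, 1]
  5 rows -> [-0.0, 0.0, -0.0, 0.0, 0.0, 0.288, 1]
```

Emit:
carry_out(
  plan=[
    [0,0,-0.2124,-0.3498,0.1727,-0.0075,1],
    [0,0,-0.2124,-0.3498,0.1727,-0.0075,1],
    [0,0,-0.2124,-0.3498,0.1727,-0.0075,1],
    [0,0,-0.2124,-0.3498,0.1727,-0.0075,1],
    [0,0,-0.2124,-0.3498,0.1727,-0.0075,1],
  ],
)

```text
clock: 2.3
position: [323.6, -464.3, 226.9]
ee_rot: [-3.14, 0.0, -2.177]
contact_force: [0.1, -0.3, -0.4]
width: 1.0
gripper_force: 0.0
```

Emit:
carry_out(
  plan=[
    [0,0,-0.2124,-0.3817,-0.0809,-0.0075,1],
    [0,0,-0.2124,-0.3817,-0.0809,-0.0075,1],
    [0,0,-0.2124,-0.3817,-0.0809,-0.0075,1],
    [0,0,-0.2124,-0.3817,-0.0809,-0.0075,1],
    [0,0,-0.2124,-0.3817,-0.0809,-0.0075,1],
  ],
)

```text
clock: 2.8
position: [467.2, -331.8, 230.2]
ee_rot: [-3.14, -0.0, -1.51]
contact_force: [-0.7, 0.1, -0.3]
width: 1.001
gripper_force: 0.0
```

```bash
python3 - <<'E'
from plan import *
D=down(-87.1)
plan([((463.5,-334.8,86),D,1,5)])
img,d,P=cam('wrist'); save('w1',img)
E
```

```text
t 2.8 pos [ 467.2 -331.8  230.2] rot [-179.9   -0.   -86.5] q [-0.34  0.29 -0.11 -0.   -1.17  0.4 ]
  5 rows -> [-0.0005, -0.0001, 0.0032, 0.0055, 0.0082, 0.2883, 1]
```

View pics/w1.png

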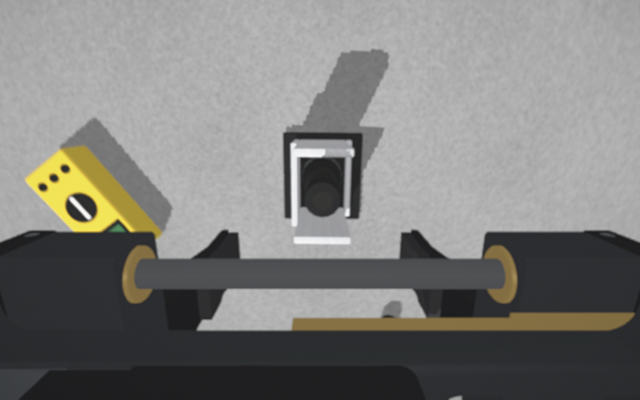

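The wrist view shows the stand and torch centred at column 321 between the fingers. The measured offset is a settling transient, so I descend.

Emit:
carry_out(
  plan=[
    [0,0,0,0,0,0.02,1],
    [0,0,0,0,0,0.06,1],
    [0,0,0,0,0,0.1,1],
    [0,0,0,0,0,0.14,1],
    [0,0,0,0,0,0.14,1],
  ],
)

```text
clock: 3.35
position: [460.4, -334.6, 156.5]
ee_rot: [3.135, 0.004, -1.524]
contact_force: [-0.3, 1.0, 0.9]
width: 1.003
gripper_force: 0.0
```

```bash
python3 - <<'E'
from plan import *
D=down(-87.1)
plan([((463.5,-334.8,86),D,1,5)])
E
```

```text
t 3.35 pos [ 460.4 -334.6  156.5] rot [179.6   0.2 -87.3] q [-0.34  0.35 -0.22 -0.   -1.01  0.39]
  5 rows -> [0.0021, 0.0012, -0.0013, 0.0013, -0.007, 0.1409, 1]
```

Emit:
carry_out(
  plan=[
    [0,0,0,0,0,0.04,1],
    [0,0,0,0,0,0.08,1],
    [0,0,0,0,0,0.12,1],
    [0,0,0,0,0,0.14,1],
    [0,0,0,0,0,0.14,1],
  ],
)

```text
clock: 3.85
position: [462.6, -335.1, 89.2]
ee_rot: [3.139, 0.001, -1.522]
contact_force: [-0.8, 0.9, 0.5]
width: 1.0
gripper_force: 0.0
```

Emit:
carry_out(
  plan=[
    [0,0,0,0,0,0,-1],
    [0,0,0,0,0,0,-1],
    [0,0,0,0,0,0,-1],
    [0,0,0,0,0,0,-1],
    [0,0,0,0,0,0,-1],
  ],
)

```text
clock: 4.35
position: [463.7, -334.9, 90.5]
ee_rot: [-3.141, -0.0, -1.52]
contact_force: [0.0, -0.2, 0.1]
width: 0.631
gripper_force: 0.0
```

Emit:
carry_out(
  plan=[
    [0,0,0,0,0,0,-1],
    [0,0,0,0,0,0,-1],
    [0,0,0,0,0,0,-1],
    [0,0,0,0,0,0,-1],
    [0,0,0,0,0,0,-1],
  ],
)

```text
clock: 4.85
position: [463.7, -334.8, 90.0]
ee_rot: [-3.141, -0.0, -1.52]
contact_force: [-0.3, 0.1, -0.2]
width: 0.331
gripper_force: 30.0
```

Emit:
carry_out(
  plan=[
    [0,0,0,0,0,-0.03,-1],
    [0,0,0,0,0,-0.09,-1],
    [0,0,0,0,0,-0.17,-1],
    [0,0,0,0,0,-0.24,-1],
    [0,0,0,0,0,-0.29,-1],
  ],
)

```text
clock: 5.35
position: [463.7, -335.0, 237.3]
ee_rot: [-3.14, -0.001, -1.52]
contact_force: [0.9, 0.7, -2.5]
width: 0.333
gripper_force: 30.0
```

```bash
python3 - <<'E'
from plan import *
D=down(-87.1)
plan([((507,345,235),D,-1,20),((507,345,100),D,-1,5)],p=(463.5,-334.8,235),o=D); print(r.sense()['gripper_force'],r.sense()['width'])
E
```

```text
t 5.35 pos [ 463.7 -335.   237.3] rot [-1.799e+02 -1.000e-01 -8.710e+01] q [-0.34  0.28 -0.1   0.   -1.18  0.39]
  5 rows -> [0.0, 0.0, 0.0, -0.3384, -0.0389, -0.0, -1]
  5 rows -> [0.0, 0.0, 0.0, -0.3384, -0.0389, -0.0, -1]
  5 rows -> [0.0, 0.0, 0.0, -0.3383, -0.0389, -0.0, -1]
  5 rows -> [0.0, 0.0, 0.0, -0.3384, -0.039, -0.0, -1]
  5 rows -> [0.0, 0.0, 0.0, 0.0, 0.0, 0.27, -1]
29.994720253162086 0.3334676181014944
```

Emit:
carry_out(
  plan=[
    [0,0,0,-0.03,-0.004,0,-1],
    [0,0,0,-0.09,-0.011,0,-1],
    [0,0,0,-0.17,-0.02,0,-1],
    [0,0,0,-0.255,-0.029,0,-1],
    [0,0,0,-0.34,-0.039,0,-1],
  ],
)

```text
clock: 5.85
position: [472.9, -161.9, 233.1]
ee_rot: [3.138, 0.001, -1.521]
contact_force: [0.7, 0.5, -2.0]
width: 0.329
gripper_force: 30.0
```

Emit:
carry_out(
  plan=[
    [0,0,0,-0.08,-0.009,0,-1],
    [0,0,0,-0.16,-0.018,0,-1],
    [0,0,0,-0.24,-0.027,0,-1],
    [0,0,0,-0.32,-0.036,0,-1],
    [0,0,0,-0.4,-0.045,0,-1],
  ],
)

```text
clock: 6.35
position: [485.0, 38.6, 233.4]
ee_rot: [3.138, -0.0, -1.52]
contact_force: [1.1, -0.3, -1.9]
width: 0.328
gripper_force: 30.0
```

Emit:
carry_out(
  plan=[
    [0,0,0,-0.08,-0.009,0,-1],
    [0,0,0,-0.16,-0.018,0,-1],
    [0,0,0,-0.24,-0.027,0,-1],
    [0,0,0,-0.31,-0.035,0,-1],
    [0,0,0,-0.37,-0.042,0,-1],
  ],
)

```text
clock: 6.85
position: [496.7, 224.4, 233.0]
ee_rot: [3.138, -0.001, -1.519]
contact_force: [0.9, -0.7, -2.0]
width: 0.332
gripper_force: 30.0
```

Emit:
carry_out(
  plan=[
    [0,0,0,-0.06,-0.007,0,-1],
    [0,0,0,-0.12,-0.014,0,-1],
    [0,0,0,-0.18,-0.021,0,-1],
    [0,0,0,-0.22,-0.026,0,-1],
    [0,0,0,-0.2435,-0.03,0,-1],
  ],
)

```text
clock: 7.35
position: [505.8, 346.2, 232.6]
ee_rot: [3.138, -0.002, -1.519]
contact_force: [-0.0, -0.1, -2.2]
width: 0.329
gripper_force: 30.0
```

Emit:
carry_out(
  plan=[
    [0,0,0,0,0,0.02,-1],
    [0,0,0,0,0,0.06,-1],
    [0,0,0,0,0,0.11,-1],
    [0,0,0,0,0,0.16,-1],
    [0,0,0,0,0,0.2,-1],
  ],
)

```text
clock: 7.85
position: [505.9, 342.7, 132.4]
ee_rot: [3.138, -0.002, -1.522]
contact_force: [-0.4, 0.1, -1.3]
width: 0.337
gripper_force: 30.0
```

```bash
python3 - <<'E'
from plan import *
D=down(-87.1)
plan([((507,345,87),D,-1,5)])
img,d,P=cam('side')
A=P.reshape(-1,3);A=A[~np.isnan(A[:,0])];A=A[(np.hypot(A[:,0]-507,A[:,1]-345)<40)]
print(np.percentile(A[:,2],[1,3,10]))
save('bin',cv2.resize(img[200:390,130:380],(750,570)))
E
```

```text
t 7.85 pos [505.9 342.7 132.4] rot [ 1.798e+02 -1.000e-01 -8.720e+01] q [ 0.86  0.44 -0.15 -0.   -0.99 -0.81]
  5 rows -> [0.0011, -0.0007, -0.0005, -0.0047, -0.0028, 0.0908, -1]
[  4.74535827   8.21209662 490.46421579]
```

View pics/bin.png

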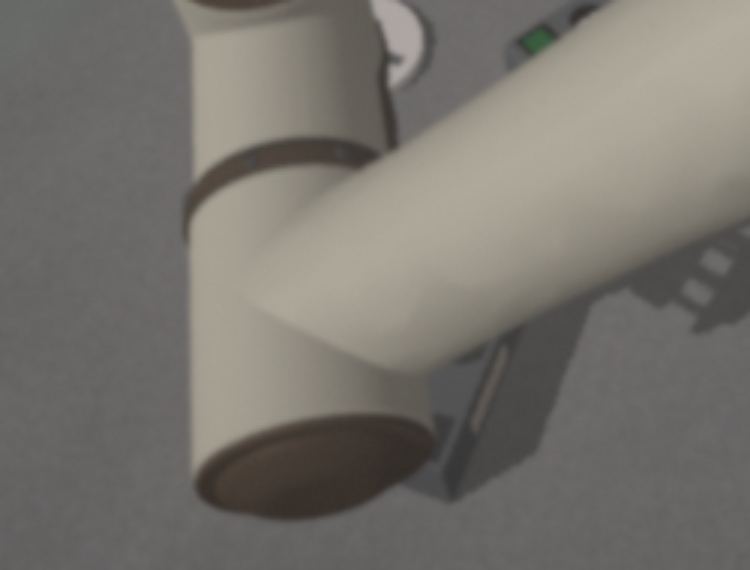

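The arm hides the bin from the side camera, so I continue down slowly, watching the force.

Emit:
carry_out(
  plan=[
    [0,0,0,0,0,0.02,-1],
    [0,0,0,0,0,0.04,-1],
    [0,0,0,0,0,0.06,-1],
    [0,0,0,0,0,0.07,-1],
    [0,0,0,0,0,0.08,-1],
  ],
)

```text
clock: 8.4
position: [507.4, 345.1, 94.9]
ee_rot: [-3.141, 0.0, -1.52]
contact_force: [0.1, 0.9, -1.9]
width: 0.333
gripper_force: 30.0
```

Emit:
carry_out(
  plan=[
    [0,0,0,0,0,0.003,-1],
    [0,0,0,0,0,0.006,-1],
    [0,0,0,0,0,0.008,-1],
    [0,0,0,0,0,0.01,-1],
    [0,0,0,0,0,0.01,-1],
  ],
)

```text
clock: 8.9
position: [507.2, 345.0, 90.1]
ee_rot: [-3.142, 0.0, -1.52]
contact_force: [0.4, -0.2, -0.9]
width: 0.336
gripper_force: 30.0
```

Emit:
carry_out(
  plan=[
    [0,0,0,0,0,0.002,-1],
    [0,0,0,0,0,0.004,-1],
    [0,0,0,0,0,0.006,-1],
    [0,0,0,0,0,0.006,-1],
    [0,0,0,0,0,0.006,-1],
  ],
)

```text
clock: 9.4
position: [507.3, 345.0, 87.0]
ee_rot: [-3.142, -0.0, -1.52]
contact_force: [0.3, -0.2, -1.7]
width: 0.331
gripper_force: 30.0
```

Emit:
carry_out(
  plan=[
    [0,0,0,0,0,0.002,-1],
    [0,0,0,0,0,0.003,-1],
    [0,0,0,0,0,0.003,-1],
    [0,0,0,0,0,0.003,-1],
    [0,0,0,0,0,0.003,-1],
  ],
)

```text
clock: 9.9
position: [507.3, 345.0, 85.6]
ee_rot: [-3.141, 0.0, -1.52]
contact_force: [-0.0, -0.3, -1.7]
width: 0.33
gripper_force: 30.0
```

Emit:
carry_out(
  plan=[
    [0,0,0,0,0,0.001,-1],
    [0,0,0,0,0,0.002,-1],
    [0,0,0,0,0,0.003,-1],
    [0,0,0,0,0,0.003,-1],
    [0,0,0,0,0,0.003,-1],
  ],
)

```text
clock: 10.4
position: [507.4, 345.2, 84.9]
ee_rot: [-3.141, 0.0, -1.52]
contact_force: [-1.8, -1.0, 5.1]
width: 0.332
gripper_force: 30.0
```

Contact (+5 N): the torch is on the bin floor. I release and rise.

Emit:
carry_out(
  plan=[
    [0,0,0,0,0,0,1],
    [0,0,0,0,0,0,1],
    [0,0,0,0,0,0,1],
    [0,0,0,0,0,0,1],
    [0,0,0,0,0,0,1],
  ],
)

```text
clock: 10.9
position: [507.2, 345.0, 83.8]
ee_rot: [3.141, -0.0, -1.52]
contact_force: [-0.2, 0.6, -0.7]
width: 0.696
gripper_force: 0.0
```

Emit:
carry_out(
  plan=[
    [0,0,0,0,0,0,1],
    [0,0,0,0,0,0,1],
    [0,0,0,0,0,-0.02,1],
    [0,0,0,0,0,-0.06,1],
    [0,0,0,0,0,-0.12,1],
  ],
)

```text
clock: 11.4
position: [506.5, 344.3, 143.7]
ee_rot: [3.139, -0.002, -1.52]
contact_force: [0.3, 0.1, -0.4]
width: 0.996
gripper_force: 0.0
```

Emit:
carry_out(
  plan=[
    [0,0,0,0,0,-0.06,1],
    [0,0,0,0,0,-0.12,1],
    [0,0,0,0,0,-0.18,1],
    [0,0,0,0,0,-0.22,1],
    [0,0,0,0,0,-0.23,1],
  ],
)

```text
clock: 11.9
position: [508.3, 345.7, 263.1]
ee_rot: [-3.136, 0.004, -1.52]
contact_force: [0.1, 0.2, -0.5]
width: 1.002
gripper_force: 0.0
```

```bash
cat > meter.py <<'E'
from plan import *
def rod(v,a): return v
def mpose(org,zax,xax):  # meter frame
    z=np.array(zax,float);z/=np.linalg.norm(z);x=np.array(xax,float);x/=np.linalg.norm(x)
    return np.array(org,float),R.from_matrix(np.stack([x,np.cross(z,x),z],1))
A=np.radians(45);GZ=98.;GX=-7. # grasp point in meter frame
Rmt=tool([0,1,0],[np.cos(A),0,-np.sin(A)])
def tcp(mp,back=0,gx=GX,gz=GZ,Rm=Rmt):
    o,M=mp; T=M*Rm; return o+M.apply([gx,0,gz])+T.apply([0,0,19-back]),T
a=np.radians(76.65);U=np.array([np.cos(a),np.sin(a),0])
LIE=mpose(np.array([576,11.7,20])-70*U,U,[0,0,-1])
E
python3 - <<'E'
from meter import *
p1,T=tcp(LIE,120);p2,T=tcp(LIE)
print(p1,p2)
plan([(p1,T,1,18),(p2,T,1,5)])
img,d,P=cam('wrist');save('w2',img)
E
```

```text
[598.955458   108.43129226  98.4177849 ] [579.36303594  25.87139281  13.56497116]
t 11.9 pos [508.3 345.7 263.1] rot [-179.7    0.2  -87.1] q [ 0.86  0.34  0.04  0.   -1.27 -0.81]
  5 rows -> [-0.0103, 0.0694, 0.0236, 0.1346, -0.0431, 0.0911, 1]
  5 rows -> [-0.0102, 0.0694, 0.0236, 0.1082, -0.0556, 0.1162, 1]
  5 rows -> [-0.0103, 0.0694, 0.0237, 0.0763, -0.0665, 0.1344, 1]
  3 rows -> [-0.0061, 0.0417, 0.0142, 0.0242, -0.0452, 0.0869, 1]
  5 rows -> [-0.0, -0.0, -0.0, 0.0, 0.0, 0.24, 1]
```

View pics/w2.png

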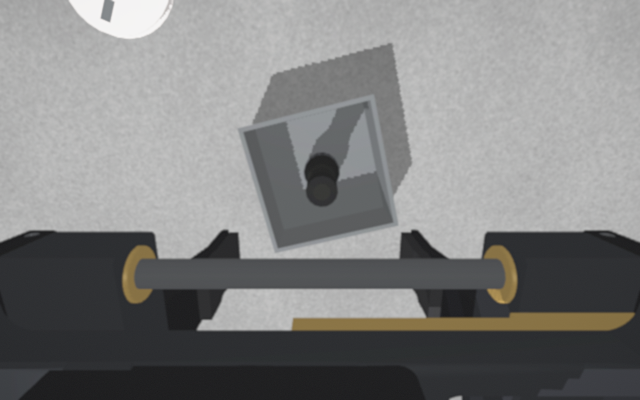

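The torch stands upright in the middle of the bin at about (322,180). Now to the meter's pre-grasp.

Emit:
carry_out(
  plan=[
    [-0.002,0.014,0.005,0.027,-0.009,0.018,1],
    [-0.004,0.028,0.0095,0.054,-0.017,0.036,1],
    [-0.006,0.042,0.014,0.081,-0.026,0.055,1],
    [-0.008,0.0555,0.019,0.108,-0.0345,0.073,1],
    [-0.0103,0.0694,0.0236,0.1346,-0.0431,0.0911,1],
  ],
)

```text
clock: 12.45
position: [532.4, 277.3, 211.6]
ee_rot: [3.115, -0.224, -1.593]
contact_force: [0.2, 0.0, -0.1]
width: 0.996
gripper_force: 0.0
```

Emit:
carry_out(
  plan=[
    [-0.002,0.014,0.005,0.022,-0.011,0.023,1],
    [-0.004,0.028,0.0095,0.044,-0.022,0.046,1],
    [-0.006,0.042,0.014,0.065,-0.033,0.07,1],
    [-0.008,0.0555,0.019,0.087,-0.0445,0.093,1],
    [-0.0102,0.0694,0.0236,0.1082,-0.0556,0.1162,1],
  ],
)

```text
clock: 12.95
position: [557.6, 211.6, 167.2]
ee_rot: [3.108, -0.443, -1.665]
contact_force: [-0.1, -0.4, 0.0]
width: 0.998
gripper_force: 0.0
```

Emit:
carry_out(
  plan=[
    [-0.002,0.014,0.005,0.015,-0.013,0.027,1],
    [-0.004,0.028,0.0095,0.03,-0.027,0.054,1],
    [-0.006,0.042,0.014,0.046,-0.04,0.081,1],
    [-0.008,0.0555,0.019,0.061,-0.053,0.107,1],
    [-0.0103,0.0694,0.0237,0.0763,-0.0665,0.1344,1],
  ],
)

```text
clock: 13.45
position: [582.6, 145.6, 121.7]
ee_rot: [3.118, -0.663, -1.745]
contact_force: [-0.4, 0.5, -0.7]
width: 0.999
gripper_force: 0.0
```

Emit:
carry_out(
  plan=[
    [-0.002,0.014,0.005,0.008,-0.015,0.03,1],
    [-0.004,0.028,0.009,0.016,-0.03,0.058,1],
    [-0.0061,0.0417,0.0142,0.0242,-0.0452,0.0869,1],
    [-0.0061,0.0417,0.0142,0.0242,-0.0452,0.0869,1],
    [-0.0061,0.0417,0.0142,0.0242,-0.0452,0.0869,1],
  ],
)

```text
clock: 13.95
position: [597.2, 106.6, 94.5]
ee_rot: [3.135, -0.792, -1.8]
contact_force: [-0.2, -0.0, 1.0]
width: 0.998
gripper_force: 0.0
```

```bash
python3 - <<'E'
from meter import *
p2,T=tcp(LIE); print(T.as_euler('xyz',degrees=True))
plan([(p2,T,1,5)])
for c in ['scene','side']:
    img,d,P=cam(c); A_=P.reshape(-1,3);A_=A_[~np.isnan(A_[:,0])];t=A_[(np.hypot(A_[:,0]-576,A_[:,1]-11.7)<90)&(A_[:,2]>38)&(A_[:,2]<46)]
    print(c,cv2.minAreaRect(t[:,:2].astype(np.float32)),len(t))
E
```

```text
[ 180.    -45.   -103.35]
t 13.95 pos [597.2 106.6  94.5] rot [ 179.6  -45.4 -103.1] q [ 0.66  0.73 -0.12  0.47 -1.4  -1.13]
  5 rows -> [0.0011, -0.0021, 0.0008, 0.0008, -0.0034, 0.2313, 1]
scene ((578.3092041015625, 12.576400756835938), (141.61610412597656, 61.8155517578125), 76.57067108154297) 977
side ((0.0, 0.0), (0.0, 0.0), 0.0) 0
```

Emit:
carry_out(
  plan=[
    [0,0,0,0,0,0.04,1],
    [0,0,0,0,0,0.09,1],
    [0,0,0,0,0,0.14,1],
    [0,0,0,0,0,0.17,1],
    [0,0,0,0,0,0.18,1],
  ],
)

```text
clock: 14.55
position: [581.4, 44.0, 31.8]
ee_rot: [3.136, -0.791, -1.8]
contact_force: [-0.7, 0.2, 1.5]
width: 0.996
gripper_force: 0.0
```

Emit:
carry_out(
  plan=[
    [0,0,0,0,0,0,1],
    [0,0,0,0,0,0,1],
    [0,0,0,0,0,0,1],
    [0,0,0,0,0,0,1],
    [0,0,0,0,0,0,1],
  ],
)

```text
clock: 15.05
position: [582.3, 45.2, 32.0]
ee_rot: [3.137, -0.791, -1.8]
contact_force: [-0.6, 0.3, 0.1]
width: 0.998
gripper_force: 0.0
```

```bash
python3 - <<'E'
from meter import *
p2,T=tcp(LIE); print(p2); plan([(p2,T,1,5)])
E
```

```text
[579.36303594  25.87139281  13.56497116]
t 15.05 pos [582.3  45.2  32. ] rot [ 179.7  -45.3 -103.1] q [ 0.59  0.76 -0.29  0.54 -1.21 -1.2 ]
  5 rows -> [0.0007, -0.0016, 0.0008, 0.0013, -0.0033, 0.0536, 1]
```

Emit:
carry_out(
  plan=[
    [0.0005,-0.0015,0.001,0.001,-0.003,0.015,1],
    [0.0005,-0.0015,0.001,0.001,-0.003,0.03,1],
    [0.0005,-0.0015,0.001,0.001,-0.003,0.045,1],
    [0.0005,-0.0015,0.001,0.001,-0.003,0.05,1],
    [0.0005,-0.0015,0.001,0.001,-0.003,0.05,1],
  ],
)

```text
clock: 15.55
position: [578.8, 26.0, 14.0]
ee_rot: [3.139, -0.787, -1.804]
contact_force: [-0.9, -0.9, 0.6]
width: 0.997
gripper_force: 0.0
```

Emit:
carry_out(
  plan=[
    [0,0,0,0,0,0,-1],
    [0,0,0,0,0,0,-1],
    [0,0,0,0,0,0,-1],
    [0,0,0,0,0,0,-1],
    [0,0,0,0,0,0,-1],
  ],
)

```text
clock: 16.05
position: [579.7, 27.1, 14.6]
ee_rot: [-3.141, -0.786, -1.805]
contact_force: [0.6, 0.7, -0.2]
width: 0.708
gripper_force: 30.0
```

Emit:
carry_out(
  plan=[
    [0,0,0,0,0,0,-1],
    [0,0,0,0,0,0,-1],
    [0,0,0,0,0,0,-1],
    [0,0,0,0,0,0,-1],
    [0,0,0,0,0,0,-1],
  ],
)

```text
clock: 16.55
position: [579.5, 27.0, 14.6]
ee_rot: [-3.142, -0.786, -1.805]
contact_force: [1.8, 1.5, 0.3]
width: 0.71
gripper_force: 30.0
```

```bash
python3 - <<'E'
from meter import *
s=r.sense(); p=np.array(s['position']); o=R.from_euler('xyz',s['ee_rot'])
# actual tool-in-meter transform, assuming the meter still lies flat
O,M=LIE; Rm=M.inv()*o; tm=M.inv().apply(p-O); print('tool in meter',tm,Rm.as_euler('xyz',degrees=True))
np.savez('grip.npz',q=Rm.as_quat(),t=tm)
w=np.radians(2.9)
UP=mpose([600,-60,4],[0,0,1],[np.cos(w),np.sin(w),0])
def tp(mp): return mp[0]+mp[1].apply(tm),mp[1]*Rm
lift=(p+[0,0,110],o)
upA=tp((UP[0]+[0,0,70],UP[1]));upB=tp(UP)
print(lift,upA[0],upB[0],upA[1].as_euler('xyz',degrees=True))
plan([(*lift,-1,5),(*upA,-1,20),(*upB,-1,5)])
E
```

```text
tool in meter [ 5.42522104  0.08693361 85.71225376] [179.92788713  44.97216081 179.94585648]
(array([579.54335777,  27.00774613, 124.57477896]), Rotation.from_matrix(array([[-1.63841297e-01, -9.72771766e-01, -1.63924131e-01],
                            [-6.87510430e-01,  2.31765157e-01, -6.88196426e-01],
                            [ 7.07449955e-01, -5.54452844e-05, -7.06763439e-01]]))) [605.41387504 -59.63869983 159.71225376] [605.41387504 -59.63869983  89.71225376] [ 179.92788713   44.97216081 -177.15414352]
t 16.55 pos [579.5  27.   14.6] rot [-180.   -45.  -103.4] q [ 0.56  0.77 -0.33  0.57 -1.16 -1.22]
  5 rows -> [0.0, 0.0, 0.0, 0.1556, -0.0, -0.1555, -1]
  5 rows -> [-0.0001, -0.1059, 0.1122, 0.0401, -0.0226, 0.0153, -1]
  5 rows -> [-0.0001, -0.1059, 0.1122, 0.0327, -0.0357, 0.0029, -1]
  5 rows -> [-0.0001, -0.1059, 0.1123, 0.0178, -0.0448, -0.0057, -1]
  5 rows -> [-0.0002, -0.1059, 0.1122, -0.0013, -0.0478, -0.0084, -1]
  5 rows -> [0.0, -0.0, 0.0, 0.0989, -0.0001, 0.0991, -1]
```

Emit:
carry_out(
  plan=[
    [0,0,0,0.015,0,-0.015,-1],
    [0,0,0,0.05,0,-0.05,-1],
    [0,0,0,0.09,0,-0.09,-1],
    [0,0,0,0.13,0,-0.13,-1],
    [0,0,0,0.1556,0,-0.1555,-1],
  ],
)

```text
clock: 17.05
position: [578.8, 26.6, 126.1]
ee_rot: [3.141, -0.785, -1.806]
contact_force: [0.7, -1.0, -2.6]
width: 0.706
gripper_force: 30.0
```

Emit:
carry_out(
  plan=[
    [0,-0.015,0.016,0.008,-0.0045,0.003,-1],
    [0,-0.035,0.037,0.016,-0.009,0.006,-1],
    [0,-0.06,0.0635,0.024,-0.0135,0.009,-1],
    [0,-0.083,0.088,0.032,-0.018,0.012,-1],
    [0,-0.1059,0.1122,0.0401,-0.0226,0.0153,-1],
  ],
)

```text
clock: 17.55
position: [584.5, 4.5, 133.0]
ee_rot: [-2.924, -0.41, -2.187]
contact_force: [-0.3, -0.2, -2.2]
width: 0.712
gripper_force: 30.0
```

Emit:
carry_out(
  plan=[
    [0,-0.021,0.0225,0.0065,-0.007,0.001,-1],
    [0,-0.042,0.045,0.013,-0.014,0.001,-1],
    [0,-0.0635,0.0675,0.02,-0.021,0.002,-1],
    [0,-0.085,0.09,0.026,-0.0285,0.002,-1],
    [0,-0.1059,0.1122,0.0327,-0.0357,0.0029,-1],
  ],
)

```text
clock: 18.05
position: [590.5, -17.5, 141.7]
ee_rot: [-2.869, -0.0, -2.452]
contact_force: [1.1, 0.5, -2.7]
width: 0.707
gripper_force: 30.0
```

```bash
python3 - <<'E'
from meter import *
g=np.load('grip.npz');Rm=R.from_quat(g['q']);tm=g['t'];w=np.radians(2.9)
UP=mpose([600,-60,4],[0,0,1],[np.cos(w),np.sin(w),0])
def tp(mp): return mp[0]+mp[1].apply(tm),mp[1]*Rm
upA=tp((UP[0]+[0,0,70],UP[1]));upB=tp(UP)
plan([(*upA,-1,12),(*upB,-1,5)])
E
```

```text
t 18.05 pos [590.5 -17.5 141.7] rot [-164.4   -0.  -140.5] q [ 0.36  0.33 -0.47  0.4  -0.72 -1.54]
  5 rows -> [-0.0002, -0.0884, 0.093, 0.0127, -0.0377, -0.005, -1]
  5 rows -> [-0.0002, -0.0884, 0.0929, -0.0004, -0.0396, -0.0068, -1]
  2 rows -> [-0.0, -0.0354, 0.0372, -0.0054, -0.015, -0.002, -1]
  5 rows -> [-0.0, 0.0, 0.0, 0.099, -0.0001, 0.099, -1]
```

Tilting outward would drive joint 5 toward its limit (-0.16). I'll stand the meter with a sideways tilt instead, mirroring the pick, and do the yaw in the second grasp.

```bash
python3 - <<'E'
from meter import *
g=np.load('grip.npz');Rm=R.from_quat(g['q']);tm=g['t'];w=np.radians(76.65)
UP=mpose([590,-40,4],[0,0,1],[np.cos(w),np.sin(w),0])
def tp(mp): return mp[0]+mp[1].apply(tm),mp[1]*Rm
upA=tp((UP[0]+[0,0,60],UP[1]));upB=tp(UP)
print(upA[0],upB[0],upA[1].as_euler('xyz',degrees=True))
plan([(*upA,-1,15),(*upB,-1,5)])
E
```

```text
[591.16809314 -34.70130779 149.71225376] [591.16809314 -34.70130779  89.71225376] [ 179.92788713   44.97216081 -103.40414352]
t 18.05 pos [590.5 -17.5 141.7] rot [-164.4   -0.  -140.5] q [ 0.36  0.33 -0.47  0.4  -0.72 -1.54]
  5 rows -> [-0.0536, -0.0891, -0.0541, 0.0069, -0.0102, -0.0027, -1]
  5 rows -> [-0.0537, -0.0892, -0.0541, 0.0073, -0.0082, -0.0063, -1]
  5 rows -> [-0.0536, -0.0891, -0.0541, 0.0062, -0.0058, -0.0094, -1]
  5 rows -> [-0.0, -0.0, 0.0, 0.0848, -0.0001, 0.0849, -1]
```

Emit:
carry_out(
  plan=[
    [-0.01,-0.017,-0.0105,0.0015,-0.002,-0.0005,-1],
    [-0.021,-0.035,-0.021,0.003,-0.004,-0.001,-1],
    [-0.032,-0.053,-0.032,0.004,-0.006,-0.0015,-1],
    [-0.043,-0.071,-0.043,0.0055,-0.008,-0.002,-1],
    [-0.0536,-0.0891,-0.0541,0.0069,-0.0102,-0.0027,-1],
  ],
)

```text
clock: 18.55
position: [589.8, -22.2, 143.7]
ee_rot: [-3.015, 0.239, -2.224]
contact_force: [-0.8, -0.9, -3.2]
width: 0.71
gripper_force: 30.0
```

Emit:
carry_out(
  plan=[
    [-0.0105,-0.0175,-0.0105,0.0015,-0.0015,-0.001,-1],
    [-0.021,-0.035,-0.021,0.003,-0.003,-0.0025,-1],
    [-0.032,-0.053,-0.032,0.0045,-0.005,-0.004,-1],
    [-0.043,-0.071,-0.043,0.006,-0.0065,-0.005,-1],
    [-0.0537,-0.0892,-0.0541,0.0073,-0.0082,-0.0063,-1],
  ],
)

```text
clock: 19.05
position: [590.8, -27.4, 147.1]
ee_rot: [-3.109, 0.508, -2.017]
contact_force: [-0.1, -0.5, -3.0]
width: 0.709
gripper_force: 30.0
```

Emit:
carry_out(
  plan=[
    [-0.0105,-0.0175,-0.0105,0.001,-0.001,-0.002,-1],
    [-0.021,-0.035,-0.021,0.0025,-0.0025,-0.004,-1],
    [-0.032,-0.053,-0.032,0.0035,-0.0035,-0.0055,-1],
    [-0.043,-0.071,-0.043,0.005,-0.0045,-0.0075,-1],
    [-0.0536,-0.0891,-0.0541,0.0062,-0.0058,-0.0094,-1],
  ],
)

```text
clock: 19.55
position: [591.5, -33.6, 150.0]
ee_rot: [3.139, 0.786, -1.799]
contact_force: [-0.7, -0.3, -2.0]
width: 0.713
gripper_force: 30.0
```

```bash
python3 - <<'E'
from meter import *
g=np.load('grip.npz');Rm=R.from_quat(g['q']);tm=g['t'];w=np.radians(76.65)
UP=mpose([590,-40,4],[0,0,1],[np.cos(w),np.sin(w),0])
def tp(mp): return mp[0]+mp[1].apply(tm),mp[1]*Rm
upA=tp((UP[0]+[0,0,60],UP[1]));upB=tp(UP)
plan([(*upA,-1,2),(*upB,-1,5)])
s=r.sense();o=R.from_euler('xyz',s['ee_rot']);M=o*Rm.inv();print('meter',np.array(s['position'])-M.apply(tm),M.as_matrix()[:,2])
im={}
for c in ['scene','side']:
    img,d,P=cam(c); k=models.trace('meter',c); im[c]=img
    np.savez('/tmp/%s2.npz'%c,img=img,P=P)
    for x in k[:3]:
        q=P[x['mask']];q=q[~np.isnan(q[:,0])];print(c,x['conf'],np.array(x['point'])*[400,640],np.median(q,0),np.percentile(q,2,axis=0),np.percentile(q,98,axis=0))
save('up',np.hstack([cv2.resize(im['scene'][120:300,240:420],(400,400)),cv2.resize(im['side'][130:290,250:410],(400,400))]))
E
```

```text
t 19.55 pos [591.5 -33.6 150. ] rot [ 179.8   45.1 -103.1] q [-0.24  0.48  0.02 -0.84 -1.26  0.35]
  2 rows -> [0.0017, 0.0004, 0.0012, 0.002, 0.0001, -0.0012, -1]
  5 rows -> [0.0, 0.0, -0.0, 0.0848, -0.0001, 0.0849, -1]
meter [590.27798018 -38.77916779  64.26072534] [ 8.93868699e-04 -1.61706127e-03  9.99998293e-01]
scene 0.67 [339.32  331.776] [ 741.09141322 -292.7728324    41.56912696] [ 679.41947098 -346.45271983   10.59430988] [ 791.97144758 -221.79021992   44.5404951 ]
scene 0.6 [208.08  319.808] [594.96361442 -54.50476745  95.22532676] [ 523.60711489 -133.81131948    1.77131745] [657.10304341  14.49995824 207.88197725]
side 0.85 [168.8 332.8] [577.53380153 -25.9209388  159.24263234] [555.07705211 -55.97920662  70.59340663] [617.78576925 -15.94058869 205.35331856]
```

View pics/up.png

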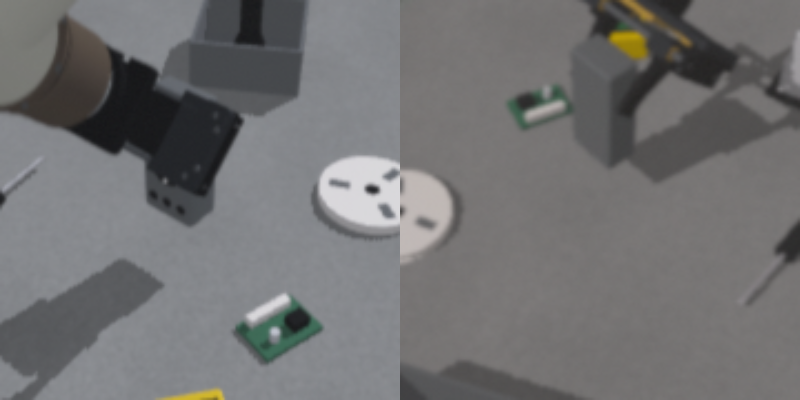

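The meter hangs upright, with its sockets and screen side toward the gripper (scene crop (180,205)). I check its tilt with a plane fit and lower it.

Emit:
carry_out(
  plan=[
    [0,0,0,0.01,0,0.01,-1],
    [0,0,0,0.03,0,0.03,-1],
    [0,0,0,0.05,0,0.05,-1],
    [0,0,0,0.066,0,0.066,-1],
    [0,0,0,0.078,0,0.078,-1],
  ],
)

```text
clock: 20.25
position: [592.2, -33.4, 93.1]
ee_rot: [3.138, 0.783, -1.802]
contact_force: [0.2, 0.0, -3.1]
width: 0.711
gripper_force: 30.0
```

```bash
python3 - <<'E'
from meter import *
z=np.load('/tmp/side2.npz');P=z['P'].reshape(-1,3);P=P[~np.isnan(P[:,0])]
u=np.array([np.cos(w:=np.radians(76.65)),np.sin(w),0]);v=np.array([-u[1],u[0],0])
q=P-np.array([590.3,-38.8,64.3]);L=np.stack([q@u,q@v,q[:,2]],1)
b=L[(abs(L[:,0]-20)<8)&(abs(L[:,1])<26)&(L[:,2]>8)&(L[:,2]<132)]
A=np.c_[b[:,1:],np.ones(len(b))];k=np.linalg.lstsq(A,b[:,0],rcond=None)[0];print('back face: slope y,z (deg)',np.degrees(k[:2]),k[2],len(b))
t=L[(abs(L[:,0])<25)&(abs(L[:,1])<25)&(abs(L[:,2]-140)<8)];print('top',np.median(t,0),len(t))
b=L[(abs(L[:,0]-5)<40)&(abs(L[:,1])<45)];print('bottom',np.percentile(b[:,2],[1,3]))
s=r.sense();print(s['position'],s['contact_force'])
E
```

```text
back face: slope y,z (deg) [0.15400807 0.17336943] 16.05250295786681 419
top [  0.61463605   0.69125073 139.37800251] 233
bottom [-66.61605592 -65.61930383]
[592.24703322 -33.38677357  93.05714368] [ 0.18945265  0.04258996 -3.06988621]
```

Emit:
carry_out(
  plan=[
    [0,0,0,0.002,0,0.002,-1],
    [0,0,0,0.004,0,0.004,-1],
    [0,0,0,0.006,0,0.006,-1],
    [0,0,0,0.008,0,0.008,-1],
    [0,0,0,0.008,0,0.008,-1],
  ],
)

```text
clock: 20.75
position: [593.0, -33.9, 89.5]
ee_rot: [-3.141, 0.783, -1.8]
contact_force: [-0.6, -0.2, -2.5]
width: 0.71
gripper_force: 30.0
```

Emit:
carry_out(
  plan=[
    [0,0,0,0.001,0,0.001,-1],
    [0,0,0,0.002,0,0.002,-1],
    [0,0,0,0.002,0,0.002,-1],
    [0,0,0,0.002,0,0.002,-1],
    [0,0,0,0.002,0,0.002,-1],
  ],
)

```text
clock: 21.25
position: [592.9, -33.8, 88.0]
ee_rot: [-3.142, 0.783, -1.8]
contact_force: [0.6, -0.6, -2.5]
width: 0.71
gripper_force: 30.0
```

Emit:
carry_out(
  plan=[
    [0,0,0,0.001,0,0.001,-1],
    [0,0,0,0.002,0,0.002,-1],
    [0,0,0,0.003,0,0.003,-1],
    [0,0,0,0.003,0,0.003,-1],
    [0,0,0,0.003,0,0.003,-1],
  ],
)

```text
clock: 21.75
position: [592.9, -33.8, 85.7]
ee_rot: [3.141, 0.783, -1.8]
contact_force: [0.4, -0.0, -3.3]
width: 0.713
gripper_force: 30.0
```

Emit:
carry_out(
  plan=[
    [0,0,0,0.0005,0,0.0005,-1],
    [0,0,0,0.001,0,0.001,-1],
    [0,0,0,0.0015,0,0.0015,-1],
    [0,0,0,0.0015,0,0.0015,-1],
    [0,0,0,0.0015,0,0.0015,-1],
  ],
)

```text
clock: 22.25
position: [593.0, -33.8, 85.2]
ee_rot: [-3.141, 0.783, -1.799]
contact_force: [-1.6, -1.3, -0.2]
width: 0.712
gripper_force: 30.0
```

Emit:
carry_out(
  plan=[
    [0,0,0,0.0008,0,0.0008,-1],
    [0,0,0,0.0008,0,0.0008,-1],
    [0,0,0,0.0008,0,0.0008,-1],
    [0,0,0,0.0008,0,0.0008,1],
    [0,0,0,0.0008,0,0.0008,1],
  ],
)

```text
clock: 22.75
position: [593.2, -33.7, 83.9]
ee_rot: [-3.141, 0.783, -1.8]
contact_force: [0.8, 0.2, -0.1]
width: 0.816
gripper_force: 0.0
```

Emit:
carry_out(
  plan=[
    [0,0,0,0,0,0,1],
    [0,0,0,0,0,0,1],
    [0,0,0,0,0,0,1],
    [0,0,0,0,0,0,1],
    [0,0,0,0,0,0,1],
  ],
)

```text
clock: 23.25
position: [592.9, -33.8, 84.1]
ee_rot: [3.141, 0.783, -1.8]
contact_force: [-0.6, 0.2, -1.1]
width: 0.998
gripper_force: 0.0
```

Emit:
carry_out(
  plan=[
    [0,0,0,0,0,-0.01,1],
    [0,0,0,0,0,-0.04,1],
    [0,0,0,0,0,-0.09,1],
    [0,0,0,0,0,-0.16,1],
    [0,0,0,0,0,-0.24,1],
  ],
)

```text
clock: 23.75
position: [572.9, -117.4, 170.4]
ee_rot: [3.14, 0.783, -1.8]
contact_force: [0.8, 0.0, -0.1]
width: 0.997
gripper_force: 0.0
```

```bash
python3 - <<'E'
from meter import *
im={}
for c in ['scene','side']:
    img,d,P=cam(c); A_=P.reshape(-1,3);A_=A_[~np.isnan(A_[:,0])]
    t=A_[(np.hypot(A_[:,0]-590,A_[:,1]+38)<50)&(abs(A_[:,2]-141)<5)]
    if len(t)>5: print(c,cv2.minAreaRect(t[:,:2].astype(np.float32)),len(t),np.median(t,0))
    im[c]=img
save('stood',np.hstack([cv2.resize(im['scene'][120:300,240:420],(400,400)),cv2.resize(im['side'][130:290,250:410],(400,400))]))
plan([((592,-40,250),down(-13.4),1,15)])
E
```

```text
scene ((593.3290405273438, -40.80939865112305), (40.38596725463867, 61.375457763671875), 79.42111206054688) 254 [604.06990799 -38.75796583 141.7870171 ]
side ((588.4962158203125, -39.76918029785156), (40.08328628540039, 62.764041900634766), 75.60968017578125) 262 [587.51986098 -38.15919608 140.61015382]
t 23.85 pos [ 575.1 -121.3  174.1] rot [-179.2   44.6 -102.7] q [-0.38  0.49  0.09 -0.79 -1.38  0.39]
  5 rows -> [-0.0652, 0.0638, -0.1569, -0.0749, 0.001, 0.0028, 1]
  5 rows -> [-0.0653, 0.0638, -0.1568, -0.0655, -0.0333, -0.015, 1]
  5 rows -> [-0.0652, 0.0638, -0.1569, -0.0382, -0.0543, -0.035, 1]
```

View pics/stood.png

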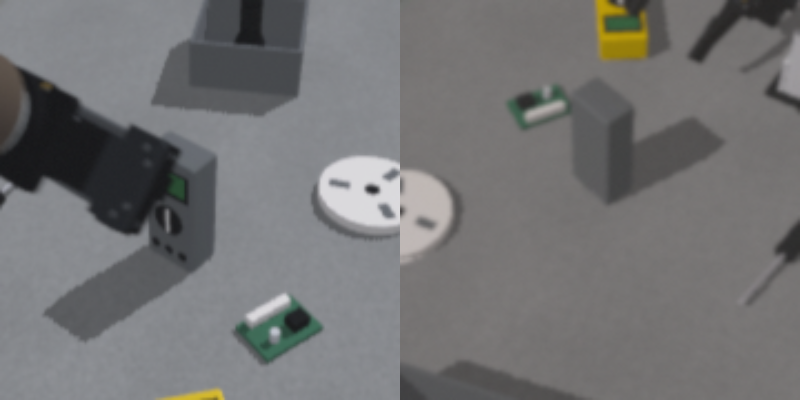

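The meter stands free and upright at (591,-40), with its screen toward -y. Next the arm goes up and over for a top-down grasp on the front and back faces.

Emit:
carry_out(
  plan=[
    [0,0,0,-0.02,0,-0.04,1],
    [0,0,0,-0.05,0,-0.07,1],
    [0,0,0,-0.08,0,-0.1,1],
    [0,0,0,-0.11,0,-0.13,1],
    [0,0,0,-0.12,0,-0.14,1],
  ],
)

```text
clock: 24.35
position: [572.6, -123.6, 263.9]
ee_rot: [-3.135, 0.782, -1.795]
contact_force: [0.3, -0.4, -0.2]
width: 0.998
gripper_force: 0.0
```

```bash
python3 - <<'E'
from meter import *
plan([((591,-39.7,250),down(-13.4),1,15)])
E
```

```text
t 24.35 pos [ 572.6 -123.6  263.9] rot [-179.6   44.8 -102.9] q [-0.38  0.4   0.19 -0.77 -1.52  0.26]
  5 rows -> [-0.065, 0.0646, -0.1567, -0.0341, 0.0008, 0.0469, 1]
  5 rows -> [-0.065, 0.0646, -0.1567, -0.0365, -0.0259, 0.037, 1]
  5 rows -> [-0.065, 0.0645, -0.1567, -0.0242, -0.0475, 0.0229, 1]
```

Emit:
carry_out(
  plan=[
    [-0.013,0.013,-0.031,-0.007,0,0.009,1],
    [-0.026,0.026,-0.063,-0.014,0,0.019,1],
    [-0.039,0.039,-0.094,-0.02,0,0.028,1],
    [-0.052,0.052,-0.125,-0.027,0.0005,0.0375,1],
    [-0.065,0.0646,-0.1567,-0.0341,0.0008,0.0469,1],
  ],
)

```text
clock: 24.85
position: [578.0, -94.9, 255.7]
ee_rot: [-2.976, 0.53, -1.197]
contact_force: [0.1, -0.3, 0.6]
width: 0.998
gripper_force: 0.0
```

Emit:
carry_out(
  plan=[
    [-0.013,0.013,-0.031,-0.007,-0.005,0.007,1],
    [-0.026,0.026,-0.063,-0.015,-0.01,0.015,1],
    [-0.039,0.039,-0.094,-0.022,-0.0155,0.022,1],
    [-0.052,0.052,-0.125,-0.029,-0.021,0.03,1],
    [-0.065,0.0646,-0.1567,-0.0365,-0.0259,0.037,1],
  ],
)

```text
clock: 25.35
position: [584.2, -66.8, 251.0]
ee_rot: [-2.995, 0.247, -0.708]
contact_force: [0.3, 0.4, -0.5]
width: 1.003
gripper_force: 0.0
```

Emit:
carry_out(
  plan=[
    [-0.013,0.013,-0.031,-0.005,-0.0095,0.0045,1],
    [-0.026,0.026,-0.063,-0.01,-0.019,0.009,1],
    [-0.039,0.039,-0.094,-0.0145,-0.0285,0.0135,1],
    [-0.052,0.052,-0.125,-0.0195,-0.038,0.018,1],
    [-0.065,0.0645,-0.1567,-0.0242,-0.0475,0.0229,1],
  ],
)

```text
clock: 25.85
position: [590.2, -38.7, 246.6]
ee_rot: [3.141, 0.005, -0.229]
contact_force: [-0.9, -0.4, -0.2]
width: 0.997
gripper_force: 0.0
```

Emit:
carry_out(
  plan=[
    [0,0,0,0,0,0,1],
    [0,0,0,0,0,0,1],
    [0,0,0,0,0,0,1],
    [0,0,0,0,0,0,1],
    [0,0,0,0,0,0,1],
  ],
)

```text
clock: 26.35
position: [590.7, -39.6, 247.2]
ee_rot: [-3.14, 0.005, -0.235]
contact_force: [-0.1, -0.7, -0.6]
width: 0.997
gripper_force: 0.0
```

```bash
python3 - <<'E'
from meter import *
for n in (1,):
    img,d,P=cam('wrist'); A_=P.reshape(-1,3);A_=A_[~np.isnan(A_[:,0])]
    t=A_[(np.hypot(A_[:,0]-590,A_[:,1]+38)<50)&(abs(A_[:,2]-141)<6)]
    if len(t)>5: print('wrist',cv2.minAreaRect(t[:,:2].astype(np.float32)),len(t),np.median(t,0))
plan([((591.2,-39.5,180),down(-13.4),1,5),((591.2,-39.5,90),down(-13.4),1,10)])
E
```

```text
wrist ((593.2346801757812, -40.64990234375), (39.89949417114258, 61.495201110839844), 76.87643432617188) 3082 [595.14008447 -40.95675914 139.19143073]
t 26.4 pos [590.6 -39.6 247.2] rot [-179.9    0.3  -13.5] q [ 0.2   0.31 -0.03 -0.   -1.23  1.13]
  5 rows -> [-0.0004, 0.0016, -0.0004, 0.0018, -0.0002, 0.1345, 1]
  5 rows -> [-0.0, -0.0, -0.0, -0.0, 0.0, 0.09, 1]
  5 rows -> [-0.0, -0.0, -0.0, -0.0, 0.0, 0.09, 1]
```

Emit:
carry_out(
  plan=[
    [0,0.0015,0,0.003,0,0.02,1],
    [0,0.0015,0,0.003,0,0.06,1],
    [0,0.0015,0,0.003,0,0.1,1],
    [0,0.0015,0,0.003,0,0.125,1],
    [0,0.0015,0,0.003,0,0.1345,1],
  ],
)

```text
clock: 26.9
position: [590.8, -39.4, 178.0]
ee_rot: [3.142, 0.003, -0.234]
contact_force: [-0.6, -0.2, -0.1]
width: 0.997
gripper_force: 0.0
```

Emit:
carry_out(
  plan=[
    [0,0,0,0,0,0.03,1],
    [0,0,0,0,0,0.06,1],
    [0,0,0,0,0,0.09,1],
    [0,0,0,0,0,0.11,1],
    [0,0,0,0,0,0.12,1],
  ],
)

```text
clock: 27.4
position: [591.6, -39.2, 119.4]
ee_rot: [-3.141, 0.001, -0.234]
contact_force: [0.0, -0.4, 0.4]
width: 0.998
gripper_force: 0.0
```

Emit:
carry_out(
  plan=[
    [0,0,0,0,0,0.02,1],
    [0,0,0,0,0,0.04,1],
    [0,0,0,0,0,0.055,1],
    [0,0,0,0,0,0.06,1],
    [0,0,0,0,0,0.06,1],
  ],
)

```text
clock: 27.9
position: [591.5, -39.1, 89.6]
ee_rot: [-3.141, 0.001, -0.234]
contact_force: [-0.4, -0.0, 0.2]
width: 0.994
gripper_force: 0.0
```

Emit:
carry_out(
  plan=[
    [0,0,0,0,0,0,1],
    [0,0,0,0,0,0,-1],
    [0,0,0,0,0,0,-1],
    [0,0,0,0,0,0,-1],
    [0,0,0,0,0,0,-1],
  ],
)

```text
clock: 28.4
position: [591.7, -39.1, 90.2]
ee_rot: [-3.14, -0.0, -0.234]
contact_force: [-0.4, -0.0, 0.2]
width: 0.723
gripper_force: 0.0
```

Emit:
carry_out(
  plan=[
    [0,0,0,0,0,0,-1],
    [0,0,0,0,0,0,-1],
    [0,0,0,0,0,0,-1],
    [0,0,0,0,0,0,-1],
    [0,0,0,0,0,0,-1],
  ],
)

```text
clock: 28.9
position: [591.6, -39.1, 90.0]
ee_rot: [-3.14, 0.0, -0.234]
contact_force: [0.6, -0.4, 0.9]
width: 0.458
gripper_force: 30.0
```

Emit:
carry_out(
  plan=[
    [0,0,0,0,0,-0.02,-1],
    [0,0,0,0,0,-0.08,-1],
    [0,0,0,0,0,-0.16,-1],
    [0,0,0,0,0,-0.24,-1],
    [0,0,0,0,0,-0.32,-1],
  ],
)

```text
clock: 29.4
position: [590.9, -39.3, 251.6]
ee_rot: [-3.14, 0.001, -0.234]
contact_force: [1.3, 0.1, -3.8]
width: 0.458
gripper_force: 30.0
```

```bash
python3 - <<'E'
from meter import *
plan([((463,-328.8,250),down(-87.1),-1,20)],p=(591.6,-39.1,250),o=down(-13.4))
E
```

```text
t 29.4 pos [590.9 -39.3 251.6] rot [-1.799e+02  1.000e-01 -1.340e+01] q [ 0.21  0.31 -0.03 -0.   -1.23  1.13]
  5 rows -> [0.0, -0.0, 0.1024, -0.029, 0.1558, 0.0, -1]
  5 rows -> [-0.0, -0.0, 0.1023, 0.0218, 0.157, 0.0, -1]
  5 rows -> [-0.0, -0.0, 0.1024, 0.0702, 0.1421, 0.0, -1]
  5 rows -> [-0.0, -0.0, 0.1023, 0.1116, 0.1125, 0.0, -1]
```

Emit:
carry_out(
  plan=[
    [0,0,0.01,-0.003,0.015,0,-1],
    [0,0,0.03,-0.0085,0.046,0,-1],
    [0,0,0.055,-0.0155,0.084,0,-1],
    [0,0,0.079,-0.0225,0.12,0,-1],
    [0,0,0.1024,-0.029,0.1558,0,-1],
  ],
)

```text
clock: 29.9
position: [558.0, -112.2, 248.8]
ee_rot: [-3.141, 0.003, -0.559]
contact_force: [-0.5, -0.4, -2.7]
width: 0.454
gripper_force: 30.0
```

Emit:
carry_out(
  plan=[
    [0,0,0.0205,0.0045,0.0315,0,-1],
    [0,0,0.041,0.009,0.063,0,-1],
    [0,0,0.0615,0.013,0.094,0,-1],
    [0,0,0.082,0.0175,0.126,0,-1],
    [0,0,0.1023,0.0218,0.157,0,-1],
  ],
)

```text
clock: 30.4
position: [526.0, -184.5, 248.7]
ee_rot: [3.141, 0.003, -0.88]
contact_force: [-0.3, -0.3, -2.6]
width: 0.457
gripper_force: 30.0
```

Emit:
carry_out(
  plan=[
    [0,0,0.0205,0.014,0.0285,0,-1],
    [0,0,0.041,0.028,0.057,0,-1],
    [0,0,0.0615,0.042,0.0855,0,-1],
    [0,0,0.082,0.056,0.114,0,-1],
    [0,0,0.1024,0.0702,0.1421,0,-1],
  ],
)

```text
clock: 30.9
position: [493.9, -256.8, 248.7]
ee_rot: [3.14, 0.003, -1.202]
contact_force: [0.4, -0.2, -3.5]
width: 0.461
gripper_force: 30.0
```

Emit:
carry_out(
  plan=[
    [0,0,0.025,0.028,0.028,0,-1],
    [0,0,0.05,0.055,0.055,0,-1],
    [0,0,0.075,0.08,0.08,0,-1],
    [0,0,0.092,0.1,0.1,0,-1],
    [0,0,0.1023,0.1116,0.1125,0,-1],
  ],
)

```text
clock: 31.4
position: [462.1, -329.6, 248.9]
ee_rot: [3.14, 0.002, -1.523]
contact_force: [-0.5, 0.5, -2.8]
width: 0.458
gripper_force: 30.0
```

Emit:
carry_out(
  plan=[
    [0,0,0,0,0,0,-1],
    [0,0,0,0,0,0,-1],
    [0,0,0,0,0,0,-1],
    [0,0,0,0,0,0,-1],
    [0,0,0,0,0,0,-1],
  ],
)

```text
clock: 31.9
position: [463.3, -328.6, 249.7]
ee_rot: [-3.141, 0.001, -1.519]
contact_force: [-0.4, -0.2, -2.4]
width: 0.454
gripper_force: 30.0
```

```bash
python3 - <<'E'
from meter import *
np.set_printoptions(precision=2,suppress=True)
plan([((463,-328.8,100),down(-87.1),-1,15)])
w=np.radians(2.9);u=np.array([np.cos(w),np.sin(w),0]);v=np.array([-u[1],u[0],0])
im={}
for c in ['scene','side']:
    img,d,P=cam(c); A_=P.reshape(-1,3);A_=A_[~np.isnan(A_[:,0])]; im[c]=img
    q=A_-np.array([463,-328.8,0]);L=np.stack([q@u,q@v,q[:,2]],1)
    # stand in same camera: wall tops
    t=L[(abs(L[:,2]-110)<6)&(np.abs(L[:,1])<60)&(abs(L[:,0])<50)&(abs(abs(L[:,1])-41)<8)];print(c,'stand rect',cv2.minAreaRect(t[:,:2].astype(np.float32)))
    m=L[(abs(L[:,0])<30)&(abs(L[:,1])<42)&(L[:,2]>168)&(L[:,2]<225)];print(' meter lower part',len(m),np.percentile(m,[1,50,99],axis=0).ravel(),cv2.minAreaRect(m[:,:2].astype(np.float32)))
    for ax,nm in ((0,'x'),(1,'y')):
        for sgn in (-1,1):
            h=20 if ax==0 else 31; b=m[abs(m[:,ax]-sgn*h)<6]; 
            if len(b)>40:
                k=np.linalg.lstsq(np.c_[b[:,[1-ax,2]],np.ones(len(b))],b[:,ax],rcond=None)[0];print('  face',nm,sgn,len(b),'median',np.median(b[:,ax]),'slopes deg',np.degrees(k[:2]))
save('over',np.hstack([cv2.resize(im['scene'][180:350,110:280],(400,400)),cv2.resize(im['side'][60:200,350:490],(400,400))]))
E
```

```text
t 31.9 pos [ 463.3 -328.6  249.7] rot [-180.     0.1  -87. ] q [-0.33  0.27 -0.09 -0.   -1.21  0.38]
  5 rows -> [-0.0, 0.0001, 0.0001, 0.0003, 0.0003, 0.0998, -1]
  5 rows -> [-0.0, 0.0001, 0.0001, 0.0002, 0.0002, 0.0998, -1]
  5 rows -> [-0.0001, 0.0002, 0.0002, 0.0002, 0.0003, 0.0999, -1]
scene stand rect ((2.26849365234375, -0.09861373901367188), (90.73313903808594, 55.01971435546875), 89.26349639892578)
 meter lower part 1188 [-15.18 -30.95 168.76  19.35 -14.99 197.74  21.1   28.97 224.55] ((13.820576667785645, -7.3819580078125), (70.541015625, 33.643150329589844), 59.05933380126953)
  face x 1 872 median 19.675504061902267 slopes deg [0.78 0.04]
  face y -1 448 median -29.914069136235106 slopes deg [ 3.48 -0.02]
  face y 1 63 median 27.51299003897043 slopes deg [-61.1    0.17]
side stand rect ((-1.22039794921875, -0.4881553649902344), (54.141014099121094, 93.85105895996094), 0.22422873973846436)
 meter lower part 321 [-24.34 -27.11 168.85  -9.91  28.32 196.37  15.64  32.64 224.79] ((-15.369372367858887, 9.11688232421875), (70.73301696777344, 33.422882080078125), 56.077354431152344)
  face x -1 135 median -22.108924139959143 slopes deg [ 5.01 -0.54]
  face y 1 243 median 29.217962774240277 slopes deg [0.35 0.31]
```

View pics/over.png

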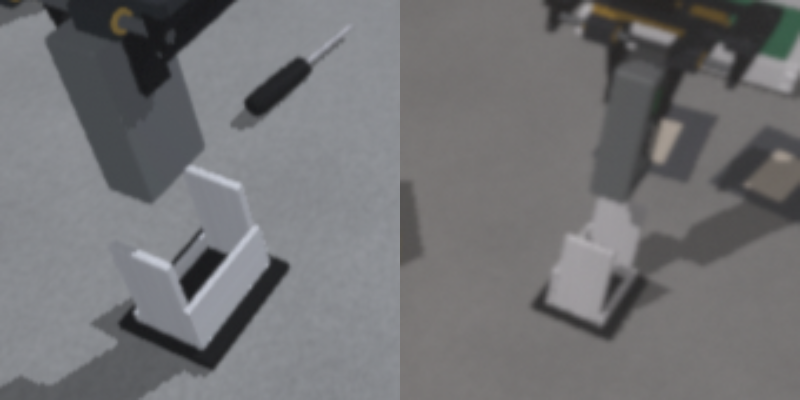

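The meter hangs plumb above the stand, screen side (-x) toward the low lip. The fits put it about 1.5 mm short in x, inside the 7 mm clearance, so I correct that and lower it.

Emit:
carry_out(
  plan=[
    [0,0,0,0,-0.003,0.01,-1],
    [0,0,0,0,-0.003,0.03,-1],
    [0,0,0,0,-0.003,0.05,-1],
    [0,0,0,0,-0.003,0.065,-1],
    [0,0,0,0,-0.003,0.07,-1],
  ],
)

```text
clock: 32.5
position: [463.8, -328.5, 212.9]
ee_rot: [3.139, 0.003, -1.52]
contact_force: [0.3, 0.5, -2.5]
width: 0.458
gripper_force: 30.0
```

Emit:
carry_out(
  plan=[
    [0,0,0,0,0,0.02,-1],
    [0,0,0,0,0,0.04,-1],
    [0,0,0,0,0,0.06,-1],
    [0,0,0,0,0,0.07,-1],
    [0,0,0,0,0,0.08,-1],
  ],
)

```text
clock: 33.0
position: [464.5, -328.9, 174.1]
ee_rot: [3.141, 0.001, -1.52]
contact_force: [-1.0, -0.5, -2.8]
width: 0.457
gripper_force: 30.0
```

Emit:
carry_out(
  plan=[
    [0,0,0,0,0,0.015,-1],
    [0,0,0,0,0,0.03,-1],
    [0,0,0,0,0,0.045,-1],
    [0,0,0,0,0,0.055,-1],
    [0,0,0,0,0,0.06,-1],
  ],
)

```text
clock: 33.5
position: [464.3, -328.7, 143.9]
ee_rot: [3.141, 0.002, -1.52]
contact_force: [0.4, -0.0, -2.7]
width: 0.457
gripper_force: 30.0
```

No contact so far. Bottom expected at TCP z≈100.

Emit:
carry_out(
  plan=[
    [0,0,0,0,0,0.015,-1],
    [0,0,0,0,0,0.03,-1],
    [0,0,0,0,0,0.045,-1],
    [0,0,0,0,0,0.06,-1],
    [0,0,0,0,0,0.07,-1],
  ],
)

```text
clock: 34.0
position: [464.3, -328.6, 108.7]
ee_rot: [3.141, 0.002, -1.52]
contact_force: [-0.6, 0.9, -3.5]
width: 0.46
gripper_force: 30.0
```

Emit:
carry_out(
  plan=[
    [0,0,0,0,0,0.003,-1],
    [0,0,0,0,0,0.006,-1],
    [0,0,0,0,0,0.009,-1],
    [0,0,0,0,0,0.012,-1],
    [0,0,0,0,0,0.013,-1],
  ],
)

```text
clock: 34.5
position: [464.6, -328.7, 103.2]
ee_rot: [-3.141, 0.001, -1.52]
contact_force: [-0.2, -0.7, -2.9]
width: 0.458
gripper_force: 30.0
```

Emit:
carry_out(
  plan=[
    [0,0,0,0,0,0.001,-1],
    [0,0,0,0,0,0.002,-1],
    [0,0,0,0,0,0.003,-1],
    [0,0,0,0,0,0.004,-1],
    [0,0,0,0,0,0.004,-1],
  ],
)

```text
clock: 35.0
position: [464.6, -328.7, 101.1]
ee_rot: [-3.142, 0.001, -1.52]
contact_force: [-0.2, -0.2, -2.0]
width: 0.459
gripper_force: 30.0
```

Emit:
carry_out(
  plan=[
    [0,0,0,0,0,0.001,-1],
    [0,0,0,0,0,0.001,-1],
    [0,0,0,0,0,0.002,-1],
    [0,0,0,0,0,0.002,-1],
    [0,0,0,0,0,0.002,-1],
  ],
)

```text
clock: 35.5
position: [464.6, -328.7, 100.2]
ee_rot: [-3.141, 0.001, -1.52]
contact_force: [0.4, 0.1, -3.6]
width: 0.457
gripper_force: 30.0
```

Emit:
carry_out(
  plan=[
    [0,0,0,0,0,0.0005,-1],
    [0,0,0,0,0,0.001,-1],
    [0,0,0,0,0,0.0015,-1],
    [0,0,0,0,0,0.0015,-1],
    [0,0,0,0,0,0.0015,-1],
  ],
)

```text
clock: 36.0
position: [464.6, -328.8, 100.0]
ee_rot: [-3.141, 0.001, -1.52]
contact_force: [-1.6, 1.1, 3.0]
width: 0.459
gripper_force: 30.0
```

Seated. I release slowly and rise.

Emit:
carry_out(
  plan=[
    [0,0,0,0,0,0,1],
    [0,0,0,0,0,0,1],
    [0,0,0,0,0,0,1],
    [0,0,0,0,0,0,1],
    [0,0,0,0,0,0,1],
  ],
)

```text
clock: 36.5
position: [464.7, -328.8, 99.4]
ee_rot: [-3.141, 0.001, -1.52]
contact_force: [-0.2, 0.6, -0.3]
width: 0.825
gripper_force: 0.0
```

Emit:
carry_out(
  plan=[
    [0,0,0,0,0,0,1],
    [0,0,0,0,0,0,1],
    [0,0,0,0,0,-0.02,1],
    [0,0,0,0,0,-0.06,1],
    [0,0,0,0,0,-0.12,1],
  ],
)

```text
clock: 37.0
position: [463.7, -328.4, 159.3]
ee_rot: [3.139, 0.003, -1.52]
contact_force: [0.7, 0.3, -0.2]
width: 1.0
gripper_force: 0.0
```

Emit:
carry_out(
  plan=[
    [0,0,0,0,0,-0.08,1],
    [0,0,0,0,0,-0.16,1],
    [0,0,0,0,0,-0.24,1],
    [0,0,0,0,0,-0.26,1],
    [0,0,0,0,0,-0.26,1],
  ],
)

```text
clock: 37.5
position: [465.3, -329.3, 292.3]
ee_rot: [-3.136, -0.001, -1.52]
contact_force: [0.2, 0.4, -0.7]
width: 1.0
gripper_force: 0.0
```

```bash
python3 - <<'E'
from meter import *
np.set_printoptions(precision=1,suppress=True)
w=np.radians(2.9);u=np.array([np.cos(w),np.sin(w),0]);v=np.array([-u[1],u[0],0])
for c in ['scene','side','wrist']:
    img,d,P=cam(c);A_=P.reshape(-1,3);A_=A_[~np.isnan(A_[:,0])]
    q=A_-np.array([463,-328.8,0]);L=np.stack([q@u,q@v,q[:,2]],1)
    t=L[(abs(L[:,2]-150)<8)&(np.hypot(L[:,0],L[:,1])<55)]
    if len(t)>5: print(c,'top',cv2.minAreaRect(t[:,:2].astype(np.float32)),np.median(t[:,2]),len(t))
    if c=='wrist': print([(k['conf'],P[tuple((np.array(k['point'])*[399,639]).astype(int))]) for k in models.search_frame('torch',c)[:2]]); continue
    for n in ['reel','board','driver','torch','bin']:
        for k in models.trace(n,c)[:1]:
            q=P[k['mask']];print(' ',n,round(k['conf'],2),np.nanmedian(q,0))
    b=cv2.resize(img,(400,250)); im=b if c=='scene' else np.vstack([im,b])
    x=cv2.resize(img[210:350,120:260] if c=='scene' else img[80:190,370:480],(250,250)); cr=x if c=='scene' else np.vstack([cr,x])
save('final',np.hstack([im,cr]))
s=r.sense();print(s['clock'],s['position'],s['contact_force'])
E
```

```text
scene top ((2.005708694458008, -0.20566940307617188), (62.21796417236328, 41.46431350708008), 89.30695343017578) 151.18532012481904 747
  reel 0.66 [751.  129.   15.2]
  board 0.75 [725.3 -95.5   8.7]
  driver 0.65 [ 371.8 -105.    23.2]
  torch 0.54 [511.7 333.9  88.6]
  bin 0.94 [516.1 292.3  40. ]
side top ((-1.9941692352294922, -0.9566535949707031), (64.42389678955078, 39.1976203918457), 89.65033721923828) 150.50918407909546 218
  reel 0.63 [742.3 140.   13.6]
  board 0.72 [719.7 -88.6   8.5]
  driver 0.77 [364.6 -86.1  21.5]
  torch 0.58 [495.2 349.5  82.9]
  bin 0.58 [509.6 350.6  15.7]
wrist top ((1.825845718383789, -1.6599922180175781), (39.920902252197266, 61.742698669433594), 0.3295387029647827) 149.1629398124541 2563
[]
38.2 [ 464.6 -329.   289.4] [-0.4  0.4  0.6]
```

View pics/final.png

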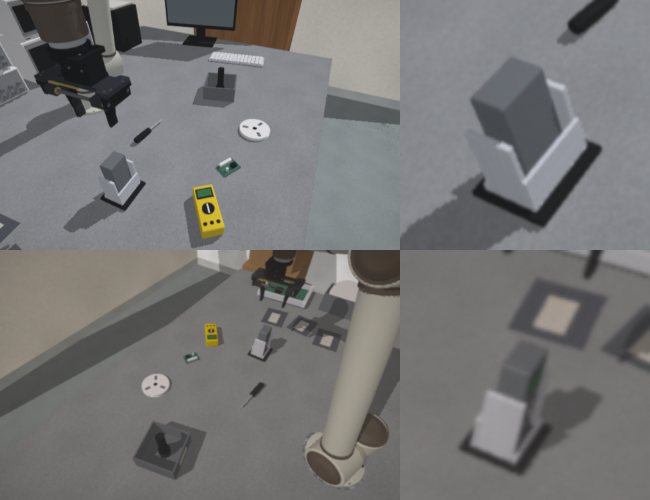

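The meter sits in the stand with its top at 150 mm and level, screen (green) toward the low lip. The torch stands in the bin, and the reel, board and screwdriver have not moved.

```bash
python3 -c "
from workcell import r
print(r.job_done())"
```

```text
the job is handed in; nothing more can be done
None
```

I handed the job in at about 38 s of the 72 s allowed: the torch is standing in the bin; the meter was stood upright on the bench, released, picked up afresh and is now fully down in the stand, screen facing the low lip; and the reel, board and screwdriver are where they were.

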